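# Open the bottles and set the washed things out to dry

### The arm

A 6-joint arm with a two-finger parallel gripper is mounted at the origin on the work surface. World frame = base frame: x ahead of the robot, y to its left, z up, the work surface at z = 0. Lengths are in m, angles in rad, forces in N, time in s.
With the tool pointing down it reaches from about 0.3 to 0.775 m from the base axis. Payload 14.6 kg.
Tool frame: the origin (TCP) lies at the centre of the arm's flange, where the gripper is bolted on; the fingertips stand 199 mm ahead of it and the grasp point (between the pads) lies 180 mm ahead of it; z points along the fingers, y is the direction in which the jaws open and shut (so a half turn about z gives the same grasp; the last joint's range is limited). The gripper opens to 94 mm and grips with 3 to 60 N. Pads are 16 mm wide; open, the fingers measure 119 mm over their backs; the gripper's body (75 mm by 177 mm) begins 78 mm behind the grasp point.
Start: joints at [-1.372, 0.3, 1.521, -0, 1.321, -0.067], TCP at [0.144, -0.531, 0.405] pointing down, gripper open.
Joint ranges: [-3.03, 3.03], [-0.79, 2.21], [0.23, 2.52], [-1.04, 4.18], [0, 3.07], [-2.55, 2.55]. Speed limits (rad/s): [2.22, 2.22, 2.57, 3.14, 3.14, 3.14].

### API

Orientations are given as a unit quaternion [w, x, y, z].
In Python, from plant import sensors, vision, order gives the robot as it stands.
- The arm moves only by the tool apply_moves, never from a script. Its argument "moves" is text: rows parted by semicolons, each of 5 numbers parted by spaces: the finger opening in cm, from 0 to 9.4, then the shift along the tool's x, y, z in cm, then the turn about the tool's z in degrees. A call has 1 to 8 rows; each row is the pose to reach, as a shift and turn from the pose measured when the call began, along the tool's axes at that moment; what a row does not reach only later rows make up. A row lasts 1/10 s, in which the tool goes at most 50 mm and 8.59 degrees, less where a joint would pass 70% of its speed; a pose out of reach is approached as far as the arm can. A call with a gripper value outside its range is refused whole. The fingers move at their own pace and stop on an object; "force" is the grip in N (left out, the last holds). Time passes only in rows, so rows that repeat a pose let the fingers close. It gives the time, the measured TCP pose, the force and the opening at its end, in the units of the state.
- sensors.read_state(): the state, without advancing time (a new reading comes with each control period).
- vision.capture(name): name is "side" or "top" or "wrist"; returns (picture, depth): 420x560x3 uint8, red, green, blue; 420x560 float32, m along the optical axis (not along the pixel's ray), 0 where there is no reading.
- vision.camera_info(name): a dict with "K" (3x3 intrinsics, pixels), "world_from_camera" (4x4, takes a point from camera to world coordinates). Camera axes: x right, y down, z forward; pixel columns grow to the right and rows downward; lengths in m; the calibration is good to about 2 mm. A picture is of the moment at which its call begins: read the wrist's pose just before it. camera_info takes no time and is no camera call; for the wrist camera it gives the pose at the moment of the call.
- order.finish_job(): hands the job in, once; it reports no verdict.
The state is a dict: "time_s": time; "q": joint angles; "joint_velocities": joint speeds; "joint_torque": joint torques, N m; "eef_pos": TCP position; "eef_rot": TCP orientation; "wrist_force": force on the tool from outside, world axes, zero at the start; "wrist_torque": the same for the moment, N m; "opening": finger opening in m.
Only numpy, scipy, OpenCV 4.12 (cv2) and the standard library are available. Lean on these libraries where they do the work, as an engineer would, in place of code of your own. Each camera call takes 0.05 s, during which the arm holds its last target. There are 200 camera calls.

### The job

Set the washed things out to dry: rock every stopper from side to side to work it out of its bottle, without pulling the bottle up out of the stand, and leave the stoppers in the blue drip tray. Then store the green scraper: slide its blade flat into the slot in the foot of the rusted bracket until the white line is level with the slot's mouth, and let go. Leave the bottles standing fully home and the other things where they are.

Things in the scene. Friction and masses are not known exactly. Their poses are not given: they have to be found in the camera images.
- stopper_a_c (a point): stopper, 58 mm tall, 35 g; absent ones read None from the start. From below: cork plug 24 long, tapering 25 to 19 mm at its foot; blue flange 34 wide, 5 thick, resting on the bottle's rim when plugged in; blue round knob to grip, 24 wide, 29 tall. Point: on the axis half-way up, at the flange's top face; z runs to the knob, whose middle is 14.5 mm along +z
- stopper_b_c (a point): another stopper, just like stopper_a, may be absent
- stopper_c_c (a point): another stopper, just like stopper_a, may be absent
- stopper_d_c (a point): another stopper, just like stopper_a, may be absent
- jar_a_rim (a point): centre of the rim of the first (-y end) glass bottle in the stand, 105 mm above the worktop; bottles stand 76 mm apart in a row along y of this frame. Neck 43 mm outside, 34 mm bore; sprung rubber lining clasps the plug from +y and -y. Body 64 mm wide, shoulder at 80 mm. Bottles cannot tip; they can only rise straight out of their sockets.
- jar_a (a joint): how far this bottle has been pulled up in its socket, m; 0 = home, at most 0.06. About 6 N lifts it; let go, it sinks back. A straight pull on a stopper needs 11 to 19 N, so the bottle comes up too; rocking it 0.15 to 0.2 rad to either side, one side sliding up while the other stays, needs little pull and walks it up; 10 mm up it is loose.
- jar_b_rim (a point): centre of the rim of the second glass bottle in the stand, 105 mm above the worktop; bottles stand 76 mm apart in a row along y of this frame. Same as jar_a.
- jar_b (a joint): the same for this bottle
- jar_c_rim (a point): centre of the rim of the third glass bottle in the stand, 105 mm above the worktop; bottles stand 76 mm apart in a row along y of this frame. Same as jar_a.
- jar_c (a joint): the same for this bottle
- jar_d_rim (a point): centre of the rim of the fourth (+y end) glass bottle in the stand, 105 mm above the worktop; bottles stand 76 mm apart in a row along y of this frame. Same as jar_a.
- jar_d (a joint): the same for this bottle
- tray: blue open drip tray, fixed to the worktop: 120 (its x) by 190 (its y) mm outside, 25 mm high, walls and floor about 4 mm; origin at the centre of its underside. Empty at the start.
- scraper_c (a point): middle of the handle of the green scraper, half-way up, 9 mm above its underside. The scraper lies flat on the worktop, 180 mm long, 80 g; its x axis points along it towards the blade. Dark green handle 120 long, 24 wide, 18 thick, centred here; ahead of it the light green blade, 60 long, 50 wide, 4 thick, undersides level.
- scraper_line (a point): middle of the white line across the scraper's blade, 40 mm from the blade's tip and 80 mm ahead of scraper_c; x points to the tip
- slot_mouth (a point): middle of the mouth (5 mm above the worktop, in the front face) of the slot under the foot of the fixed rusted bracket; x points into the slot. Slot floor is the worktop; 60 wide, 10 high, 65 mm deep. The foot is 18 mm high; the white caddy on it starts 43 mm behind the mouth, cutlery up to 180 mm high; a white mug hangs on its -y side.
- cup: white cup, 60 mm wide, 75 mm high, bystander; origin at the centre of its underside
- soap_bar: white bar of soap, 50 by 75 by 24 mm, bystander; origin at the centre of its underside

How it is judged:
On the way, in this order (a step that is already met when the one before it is completed fails the run):
1. every stopper is out of its bottle and in the drip tray (x of stopper_a_c in the frame of tray between -0.056 and 0.056 m and y of stopper_a_c in the frame of tray between -0.091 and 0.091 m and z of each of stopper_a_c, stopper_b_c, stopper_c_c, stopper_d_c in the frame of tray below 0.045 m and x of stopper_b_c in the frame of tray between -0.056 and 0.056 m and y of stopper_b_c in the frame of tray between -0.091 and 0.091 m and x of stopper_c_c in the frame of tray between -0.056 and 0.056 m and y of stopper_c_c in the frame of tray between -0.091 and 0.091 m and x of stopper_d_c in the frame of tray between -0.056 and 0.056 m and y of stopper_d_c in the frame of tray between -0.091 and 0.091 m), for 0.2 s.
2. the scraper's blade is in the slot with its white line at the mouth (x of scraper_line in the frame of slot_mouth between -0.005 and 0.005 m and y of scraper_line in the frame of slot_mouth between -0.012 and 0.012 m and z of scraper_line in the frame of slot_mouth below 0.005 m and angle between the x axis of scraper_line and the x axis of slot_mouth, either way round below 0.25 rad), for 0.2 s.
At the end, for the whole second after the job is handed in: every stopper's centre is inside the tray's walls, under 45 mm above its underside; bottles home (under 5 mm up); scraper flat, its white line within 5 mm of the plane of the slot's mouth, 12 mm of its middle and 0.25 rad of its direction (all of step 1 and all of step 2 and value of joint each of jar_a, jar_b, jar_c, jar_d below 0.005 m); the robot touches nothing.
It fails at once if a bottle is pulled more than 20 mm up out of the stand (value of joint any of jar_a, jar_b, jar_c, jar_d above 0.02 m).
It fails at once if the cup or the soap is moved more than 60 mm (distance of any of cup, soap_bar from where it was at the start of the episode above 0.06 m).
It fails at once if the cup is tipped over (angle between cup's own z axis and vertical above 0.7 rad).
Of stopper_a, stopper_b, stopper_c, stopper_d only 3 to 4 are there at a start; the rules pass over those that are not, and their reading is None.
At some moment in a run one of scraper may be knocked a few centimetres aside while the robot is not near it.
Once in a run the grip may slacken for a moment while it holds something.
It also fails if it takes over 210 s, if anything falls off the work surface, if the arm or the gripper's body presses on something with over 40 N, if the wrist force passes 120 N, or if a joint passes its speed limit or range.

## Working session

There is one attempt and no reset: what is moved stays moved. The work goes in short steps, Python scripts to look and compute and a tool call to move; the robot and the scene stay as the last step left them, time stands still between calls to the robot, and variables do not carry over. Pictures are saved under pics/ and viewed, about 12 in all and at most 16, crops included, and the job is handed in when it is done.

Besides the shell and the picture viewer there is one more tool, called as name(argument=value, ...) on one line, values as JSON. apply_moves: Moves the arm, as the interface text tells. Its arguments: {"type":"object","properties":{"moves":{"type":"string"},"force":{"type":"number"}},"required":["moves"]}

```bash
mkdir -p pics; ls
cat > h.py <<'E'
import numpy as np, cv2
from plant import sensors, vision, order
def snap(cam,fn=None):
    ci=vision.camera_info(cam); im,d=vision.capture(cam)
    if fn: cv2.imwrite('pics/'+fn,cv2.cvtColor(im,cv2.COLOR_RGB2BGR))
    return im,d,np.array(ci['K']),np.array(ci['world_from_camera'])
def cloud(d,K,T):
    v,u=np.mgrid[:d.shape[0],:d.shape[1]]
    p=np.stack([(u-K[0,2])/K[0,0]*d,(v-K[1,2])/K[1,1]*d,d],-1)
    return p@T[:3,:3].T+T[:3,3]
def ray(u,v,z,K,T):
    r=T[:3,:3]@np.array([(u-K[0,2])/K[0,0],(v-K[1,2])/K[1,1],1]); o=T[:3,3]
    return o+r*(z-o[2])/r[2]
E
python3 - <<'E'
from h import *
for c in('top','side'):
    im,d,K,T=snap(c,c+'0.png'); np.savez(c+'0.npz',im=im,d=d,K=K,T=T); print(c,K.round(1).tolist(),T.round(3).tolist(),(d>0).mean())
s=sensors.read_state();print(s['eef_pos'],s['eef_rot'],s['wrist_force'],s['opening'],s['time_s'])
E
```

```text
pics
top [[506.0, 0.0, 279.8], [0.0, 506.0, 203.0], [0.0, 0.0, 1.0]] [[-0.0, -0.999, 0.048, 0.459], [-1.0, 0.0, 0.002, 0.023], [-0.002, -0.048, -0.999, 1.152], [0.0, 0.0, 0.0, 1.0]] 0.9959906462585034
side [[403.7, 0.0, 281.9], [0.0, 403.7, 207.1], [0.0, 0.0, 1.0]] [[-0.868, -0.292, 0.401, 0.171], [-0.496, 0.477, -0.726, 0.65], [0.02, -0.829, -0.558, 0.57], [0.0, 0.0, 0.0, 1.0]] 0.9960586734693877
[ 0.14447953 -0.5306546   0.40415769] [-5.02098605e-04  9.91180626e-01  1.32516844e-01 -3.37826763e-05] [-0.49692787  0.48604887  0.00603388] 0.0939087586173232 0.1
```

View pics/top0.png

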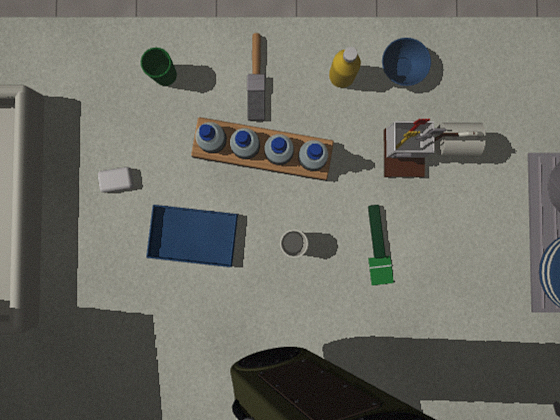

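View pics/side0.png

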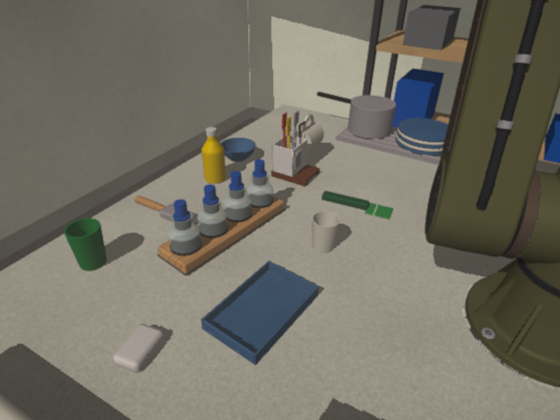

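Top view: four stoppers at about (208,131), (244,142), (279,146) and (315,152). The tray is at (195,236), the cup at (294,243), and the soap at (115,180). The scraper is at (377,240) with its blade toward the robot, and the bracket foot is at (405,165) with its mouth facing the robot. The side view agrees.

```bash
cat >> h.py <<'E'
def mask(im,lo,hi):
    return cv2.inRange(cv2.cvtColor(im,cv2.COLOR_RGB2HSV),lo,hi)
E
python3 - <<'E'
from h import *
z=np.load('top0.npz');im,d,K,T=[z[k] for k in('im','d','K','T')]
P=cloud(d,K,T);X=P[...,0];Y=P[...,1];Z=P[...,2]
hsv=cv2.cvtColor(im,cv2.COLOR_RGB2HSV)
for p in[(208,131),(195,236),(377,235),(382,272),(405,170),(150,225),(265,130)]: print(p,hsv[p[1],p[0]],P[p[1],p[0]].round(3))
def comps(m,name,amin=30):
    n,l,s,c=cv2.connectedComponentsWithStats(m.astype(np.uint8))
    for i in range(1,n):
        if s[i,4]>=amin:
            q=P[l==i]; r=cv2.minAreaRect(q[:,:2].astype(np.float32)*1000)
            print(name,s[i,4],c[i].round(),'rect',np.round(r[0]),np.round(r[1]),round(r[2],1),'z',np.percentile(q[:,2],[2,50,98]).round(3),'med',q.mean(0).round(3))
B=mask(im,(100,80,30),(125,255,255))>0
comps(B&(Z>.12)&(Z<.16),'knob')
comps(B&(Z<.05)&(X<.6),'tray',300)
comps(B&(Z<.05)&(Z>.017)&(X<.6),'trayrim',50)
G=mask(im,(45,80,20),(85,255,255))>0
comps(G&(X<.6),'green',50); 
comps(G&(X<.6)&(Z>.012),'handle',50)
comps(mask(im,(0,100,30),(14,255,255))&(Y<-.1)&(Z<.03),'foot',100) if 0 else comps((mask(im,(0,90,30),(14,255,255))>0)&(Z<.04)&(Y<0),'foot',100)
comps((Z>.05)&(Z<.09)&(X<.5)&(Y<.1)&(X>.3),'cup',50)
comps((Z>.012)&(Z<.04)&(Y>.2)&(X<.6)&(X>.4),'soap',50)
comps((mask(im,(8,100,80),(20,255,255))>0)&(Z<.08)&(X<.7)&(Y>-.15),'stand',300)
E
```

```text
(208, 131) [110 185 116] [0.654 0.17  0.139]
(195, 236) [108 120  96] [0.44  0.218 0.005]
(377, 235) [ 73 130  55] [ 0.442 -0.192  0.015]
(382, 272) [ 67 165  93] [ 0.359 -0.204  0.008]
(405, 170) [  8 138  70] [ 0.588 -0.256  0.019]
(150, 225) [109  67 107] [0.465 0.315 0.022]
(265, 130) [ 15 133 150] [0.677 0.059 0.03 ]
knob 128 [205. 131.] rect [655. 177.] [23. 22.] 88.7 z [0.121 0.138 0.143] med [0.655 0.177 0.137]
knob 124 [242. 137.] rect [643. 103.] [22. 23.] 74.8 z [0.123 0.138 0.142] med [0.642 0.103 0.137]
knob 117 [278. 143.] rect [629.  28.] [22. 22.] 88.8 z [0.125 0.139 0.142] med [0.629 0.028 0.138]
knob 119 [315. 150.] rect [617. -46.] [22. 23.] 70.6 z [0.125 0.138 0.142] med [ 0.616 -0.046  0.138]
tray 4437 [192. 235.] rect [442. 222.] [189. 119.] 83.7 z [-0.001  0.004  0.026] med [0.441 0.223 0.006]
trayrim 445 [194. 233.] rect [442. 222.] [189. 118.] 83.7 z [0.018 0.024 0.029] med [0.448 0.217 0.024]
trayrim 125 [545. 271.] rect [ 364. -568.] [ 37. 142.] 85.4 z [0.018 0.023 0.032] med [ 0.364 -0.562  0.023]
trayrim 102 [549. 268.] rect [ 369. -564.] [ 28. 126.] 82.5
[... 591 characters left out ...]
554. 273.] rect [ 363. -562.] [ 26. 122.] 87.0 z [0.052 0.066 0.071] med [ 0.362 -0.561  0.064]
soap 1079 [  6. 208.] rect [500. 640.] [200.  31.] 1.1 z [0.016 0.02  0.024] med [0.503 0.641 0.02 ]
soap 529 [ 38. 210.] rect [500. 565.] [200.   7.] 0.2 z [0.013 0.027 0.04 ] med [0.499 0.565 0.027]
soap 731 [115. 180.] rect [567. 398.] [50. 76.] 8.4 z [0.015 0.023 0.028] med [0.566 0.395 0.023]
soap 245 [160. 222.] rect [479. 286.] [ 79. 156.] 38.8 z [0.013 0.024 0.029] med [0.472 0.292 0.023]
stand 545 [266. 131.] rect [676.  60.] [307.  29.] 82.9 z [0.024 0.03  0.034] med [0.674 0.056 0.029]
stand 1065 [256. 163.] rect [602.  73.] [308.  39.] 75.6 z [0.026 0.03  0.037] med [0.603 0.078 0.03 ]
```

```bash
cat >> h.py <<'E'
def plan(x,y,z,yaw=None):
    """shift (cm, tool axes) and turn (deg) from now to world TCP x,y,z, tool-x yaw in deg"""
    s=sensors.read_state(); w,a,b,c=s['eef_rot']
    from scipy.spatial.transform import Rotation as Ro
    R=Ro.from_quat([a,b,c,w]).as_matrix(); cur=np.degrees(np.arctan2(R[1,0],R[0,0]))
    t=0 if yaw is None else -((yaw-cur+180)%360-180)
    print('now',np.round(s['eef_pos'],4),'yaw',round(cur,1),'t',s['time_s'],'F',np.round(s['wrist_force'],1),'op',round(s['opening'],4),'-> move',np.round(R.T@(np.array([x,y,z])-s['eef_pos'])*100,2),'turn',round(t,1))
E
python3 -c "
from h import *
plan(.616,-.046,.37,80.1)"
```

```text
now [ 0.1445 -0.5307  0.4042] yaw 15.2 t 0.1 F [-0.5  0.5  0. ] op 0.0939 -> move [ 58.23 -34.37   3.45] turn -64.9
```

apply_moves(moves="6 58.2 -34.4 3 -64.9;6 58.2 -34.4 3 -64.9;6 58.2 -34.4 3 -64.9;6 58.2 -34.4 3 -64.9;6 58.2 -34.4 3 -64.9;6 58.2 -34.4 3 -64.9;6 58.2 -34.4 3 -64.9;6 58.2 -34.4 3 -64.9", force=25)

```text
time_s: 0.9
eef_pos: [0.424, -0.2423, 0.3867]
eef_rot: [-0.0, 0.763, 0.646, 0.0]
wrist_force: [0.4, -0.2, -0.5]
opening: 0.0599
```

```bash
python3 -c "
from h import *
plan(.616,-.046,.37,80.1)"
```

```text
now [ 0.424  -0.2423  0.3867] yaw 80.5 t 0.9 F [ 0.4 -0.2 -0.5] op 0.0599 -> move [22.54 15.68  1.69] turn 0.4
```

apply_moves(moves="6 22.5 15.7 1.7 0.4;6 22.5 15.7 1.7 0.4;6 22.5 15.7 1.7 0.4;6 22.5 15.7 1.7 0.4;6 22.5 15.7 1.7 0.4;6 22.5 15.7 1.7 0.4;6 22.5 15.7 1.7 0.4;6 22.5 15.7 1.7 0.4")

```text
time_s: 1.7
eef_pos: [0.616, -0.0463, 0.3692]
eef_rot: [-0.001, 0.765, 0.643, -0.0]
wrist_force: [-0.4, -0.1, -0.9]
opening: 0.0599
```

```bash
python3 -c "
from h import *
im,d,K,T=snap('wrist','w1.png')
P=cloud(d,K,T);m=(mask(im,(100,100,30),(125,255,255))>0)&(P[...,2]>.115)&(P[...,2]<.16)
n,l,s,c=cv2.connectedComponentsWithStats(m.astype(np.uint8))
for i in range(1,n):
    if s[i,4]>60:
        q=P[l==i];q=q[q[:,2]>.134];(cx,cy),r,_=cv2.minAreaRect(q[:,:2].astype(np.float32)*1000);print(s[i,4],c[i].round(),round(cx,1),round(cy,1),np.round(r),q[:,2].max().round(3))
plan(.616,-.046,.314,80.1)"
```

```text
1070 [279.  14.] 643.4 98.0 [13. 23.] 0.142
968 [279. 130.] 631.6 29.0 [23. 23.] 0.142
973 [279. 231.] 618.4 -45.5 [23. 22.] 0.142
now [ 0.6157 -0.0469  0.3696] yaw 80.0 t 1.75 F [ 0.9 -0.3 -0.4] op 0.0601 -> move [0.09 0.02 5.56] turn -0.1
```

View pics/w1.png

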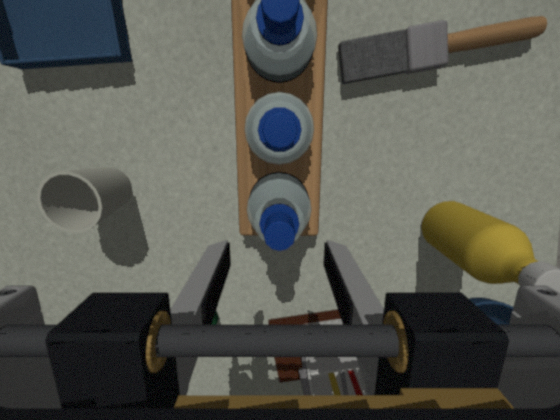

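The wrist view shows bottle A's knob at (279,231), centred between the open fingers. The row is vertical in the picture, so the yaw is right. Next I descend and grip.

apply_moves(moves="6 0.1 0.15 3 0;6 0.1 0.15 5.6 0;6 0.1 0.15 5.6 0;6 0.1 0.15 5.6 0;1.5 0.1 0.15 5.6 0;1.5 0.1 0.15 5.6 0;1.5 0.1 0.15 5.6 0;1.5 0.1 0.15 5.6 0", force=25)

```text
time_s: 2.55
eef_pos: [0.6173, -0.0462, 0.3141]
eef_rot: [-0.0, 0.766, 0.643, 0.0]
wrist_force: [0.1, -0.0, -0.4]
opening: 0.0311
```

apply_moves(moves="1.5 0 0 0 0;1.5 0 0 0 0;1.5 0.6 0 0 0;1.5 0.6 0 0 0;1.5 0 0 -0.1 0;1.5 -0.6 0 -0.1 0;1.5 -0.6 0 -0.1 0", force=25)

```text
time_s: 3.25
eef_pos: [0.6164, -0.0516, 0.3156]
eef_rot: [-0.001, 0.766, 0.643, 0.001]
wrist_force: [3.2, 8.2, 2.1]
opening: 0.0233
```

```bash
python3 -c "
from h import *
snap('side','s1.png')
im=cv2.imread('pics/s1.png')[120:300,130:340];cv2.imwrite('pics/s1c.png',cv2.resize(im,None,fx=3,fy=3))
plan(.6173,-.0462,.314,80.1)"
```

```text
now [ 0.6165 -0.0514  0.3156] yaw 80.1 t 3.3 F [2.8 7.6 3.3] op 0.0236 -> move [ 0.53 -0.01  0.16] turn -0.0
```

View pics/s1c.png

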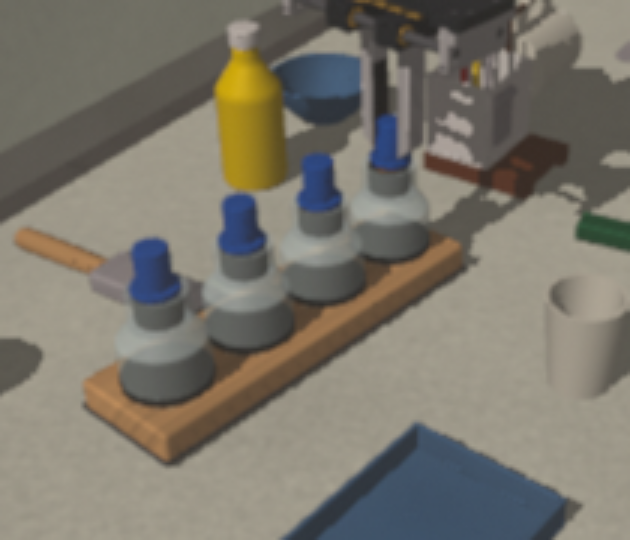

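apply_moves(moves="1.5 1.2 0 -0.15 0;1.5 1.2 0 -0.2 0;1.5 -0.1 0 -0.35 0;1.5 -0.1 0 -0.4 0;1.5 1.2 0 -0.55 0;1.5 1.2 0 -0.6 0;1.5 -0.1 0 -0.75 0;1.5 -0.1 0 -0.8 0")

```text
time_s: 4.1
eef_pos: [0.6161, -0.0529, 0.3237]
eef_rot: [-0.001, 0.766, 0.643, 0.002]
wrist_force: [0.4, 4.0, -3.3]
opening: 0.0234
```

apply_moves(moves="1.5 1.2 0 -0.1 0;1.5 1.2 0 -0.15 0;1.5 -0.1 0 -0.25 0;1.5 -0.1 0 -0.3 0;1.5 1.2 0 -0.4 0;1.5 1.2 0 -0.45 0;1.5 0.6 0 -0.5 0")

```text
time_s: 4.8
eef_pos: [0.6173, -0.0462, 0.3288]
eef_rot: [-0.002, 0.765, 0.643, 0.002]
wrist_force: [1.3, 6.9, 3.1]
opening: 0.0237
```

```bash
python3 -c "
from h import *
snap('side','s2.png')
im=cv2.imread('pics/s2.png')[120:300,130:340];cv2.imwrite('pics/s2c.png',cv2.resize(im,None,fx=3,fy=3))
plan(.6173,-.0462,.40,80.1)"
```

```text
now [ 0.6171 -0.0472  0.3289] yaw 80.0 t 4.85 F [1.8 5.3 1.1] op 0.0237 -> move [ 0.15  0.   -7.11] turn -0.1
```

View pics/s2c.png

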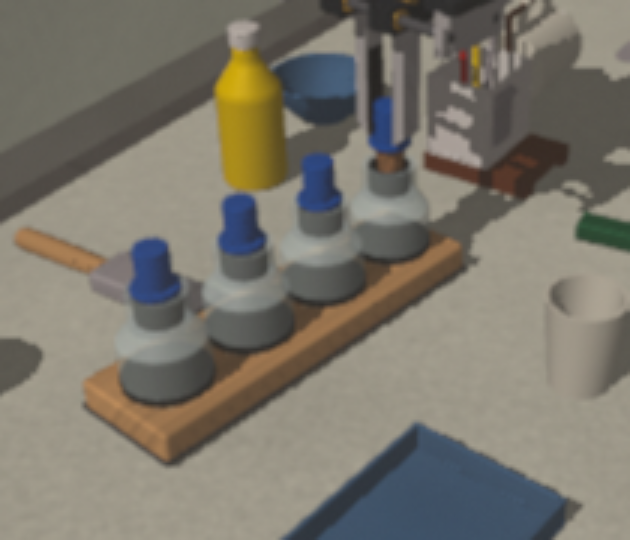

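The stopper has walked up about 14 mm. Cork is visible and bottle A is still home, so I lift it out.

apply_moves(moves="1.5 0.4 0 -0.3 0;1.5 -0.3 0 -0.5 0;1.5 0.4 0 -0.8 0;1.5 0.1 0 -1.2 0;1.5 0.1 0 -1.8 0;1.5 0.1 0 -2.5 0;1.5 0.1 0 -4 0;1.5 0.1 0 -7.5 0")

```text
time_s: 5.65
eef_pos: [0.6171, -0.0467, 0.4032]
eef_rot: [-0.003, 0.766, 0.643, 0.001]
wrist_force: [-0.3, -1.2, -0.7]
opening: 0.0236
```

```bash
python3 -c "
from h import *
c=np.array([.442,.222]);
for k in(-.066,-.022,.022,.066): print((c+k*np.array([.11,.994])).round(3))
plan(.435,.156,.38,80.1)"
```

```text
[0.435 0.156]
[0.44 0.2 ]
[0.444 0.244]
[0.449 0.288]
now [ 0.6171 -0.0467  0.4032] yaw 80.1 t 5.65 F [-0.3 -1.2 -0.7] op 0.0236 -> move [ 16.8  -21.43   2.49] turn -0.0
```

apply_moves(moves="1.5 3 -4 0 0;1.5 6 -8 1 0;1.5 9 -11.5 2 0;1.5 12 -15.4 2 0;1.5 15 -19 2 0;1.5 16.8 -21.4 2 0;1.5 16.8 -21.4 2 0;1.5 16.8 -21.4 5 0")

```text
time_s: 6.45
eef_pos: [0.4356, 0.1567, 0.3586]
eef_rot: [-0.002, 0.765, 0.644, 0.005]
wrist_force: [1.3, -0.3, -0.5]
opening: 0.0234
```

```bash
python3 -c "
from h import *
plan(.435,.156,.241,80.1)"
```

```text
now [0.4356 0.1567 0.3586] yaw 80.1 t 6.45 F [ 1.3 -0.3 -0.5] op 0.0234 -> move [-0.18 -0.09 11.76] turn 0.0
```

apply_moves(moves="1.5 -0.1 0 4 0;1.5 -0.1 0 8 0;1.5 -0.1 0 10.5 0;1.5 -0.1 0 11.5 0;1.5 -0.1 0 11.7 0;1.5 -0.1 0 11.7 0")

```text
time_s: 7.05
eef_pos: [0.4366, 0.1566, 0.2427]
eef_rot: [-0.001, 0.765, 0.644, 0.005]
wrist_force: [0.1, -0.5, -0.1]
opening: 0.0234
```

```bash
python3 -c "
from h import *
plan(.435,.156,.241,80.1)"
```

```text
now [0.4366 0.1566 0.2427] yaw 80.1 t 7.05 F [ 0.1 -0.5 -0.1] op 0.0234 -> move [-0.09 -0.14  0.17] turn 0.0
```

apply_moves(moves="1.5 0 0 0.3 0;1.5 0 0 0.3 0;6 0 0 0.3 0;6 0 0 0.3 0;6 0 0 0.3 0;6 0 0 0.3 0;6 0 0 -2 0;6 0 0 -6 0")

```text
time_s: 7.85
eef_pos: [0.4358, 0.1559, 0.3017]
eef_rot: [-0.002, 0.765, 0.644, 0.003]
wrist_force: [0.0, -0.1, 0.7]
opening: 0.0602
```

```bash
python3 -c "
from h import *
plan(.629,.028,.375,80.1)"
```

```text
now [0.4358 0.1559 0.3017] yaw 80.1 t 7.85 F [ 0.  -0.1  0.7] op 0.0602 -> move [-9.23 21.23 -7.4 ] turn 0.0
```

apply_moves(moves="6 0 0 -5 0;6 -2 4 -7.4 0;6 -4 8.5 -7.4 0;6 -6 13 -7.4 0;6 -8 17.5 -7.4 0;6 -9.2 21.3 -7.4 0;6 -9.2 21.3 -7.4 0;6 -9.2 21.3 -7.4 0")

```text
time_s: 8.65
eef_pos: [0.6298, 0.028, 0.3741]
eef_rot: [-0.003, 0.766, 0.643, 0.002]
wrist_force: [-0.6, 0.5, 0.4]
opening: 0.0604
```

```bash
cat >> h.py <<'E'
def knobs(fn=None):
    im,d,K,T=snap('wrist',fn)
    P=cloud(d,K,T);m=(mask(im,(100,100,30),(125,255,255))>0)&(P[...,2]>.115)&(P[...,2]<.16)
    n,l,s,c=cv2.connectedComponentsWithStats(m.astype(np.uint8))
    for i in range(1,n):
        if s[i,4]>60:
            q=P[l==i];q=q[q[:,2]>.134];(cx,cy),r,_=cv2.minAreaRect(q[:,:2].astype(np.float32)*1000);print('knob px',c[i].round(),round(cx,1),round(cy,1),np.round(r))
E
python3 -c "
from h import *
knobs('w2.png'); snap('top','t2.png')
plan(.630,.0287,.314,80.1)"
```

```text
knob px [278.  17.] 656.8 174.6 [16. 23.]
knob px [278. 131.] 644.5 103.7 [23. 23.]
knob px [278. 230.] 631.4 29.4 [23. 23.]
now [0.6291 0.0289 0.3752] yaw 80.2 t 8.75 F [-0.  -0.5  0. ] op 0.0598 -> move [-0.05  0.09  6.12] turn 0.1
```

apply_moves(moves="4.5 0 0.1 3 0;4 0 0.1 6.1 0;4 0 0.1 6.1 0;1.5 0 0.1 6.1 0;1.5 0 0.1 6.1 0;1.5 0 0.1 6.1 0;1.5 0 0.1 6.1 0;1.5 0 0.1 6.1 0", force=25)

```text
time_s: 9.55
eef_pos: [0.6303, 0.0293, 0.3163]
eef_rot: [-0.002, 0.765, 0.644, 0.004]
wrist_force: [-2.5, 0.8, 8.4]
opening: 0.0234
```

apply_moves(moves="1.5 0.6 0 0 0;1.5 0.65 0 -0.05 0;1.5 -0.65 0 -0.15 0;1.5 -0.65 0 -0.2 0;1.5 0.65 0 -0.35 0;1.5 0.65 0 -0.4 0;1.5 -0.65 0 -0.5 0;1.5 -0.65 0 -0.55 0")

```text
time_s: 10.35
eef_pos: [0.629, 0.0224, 0.3222]
eef_rot: [-0.002, 0.765, 0.644, 0.005]
wrist_force: [2.0, 4.8, -4.5]
opening: 0.0235
```

```bash
python3 -c "
from h import *
snap('side','s3.png')
im=cv2.imread('pics/s3.png')[120:300,130:340];cv2.imwrite('pics/s3c.png',cv2.resize(im,None,fx=3,fy=3))
plan(.630,.029,.40,80.1)"
```

```text
now [0.6291 0.0227 0.3222] yaw 80.2 t 10.4 F [ 1.8  4.5 -2.1] op 0.023 -> move [ 0.72  0.01 -7.77] turn 0.1
```

View pics/s3c.png

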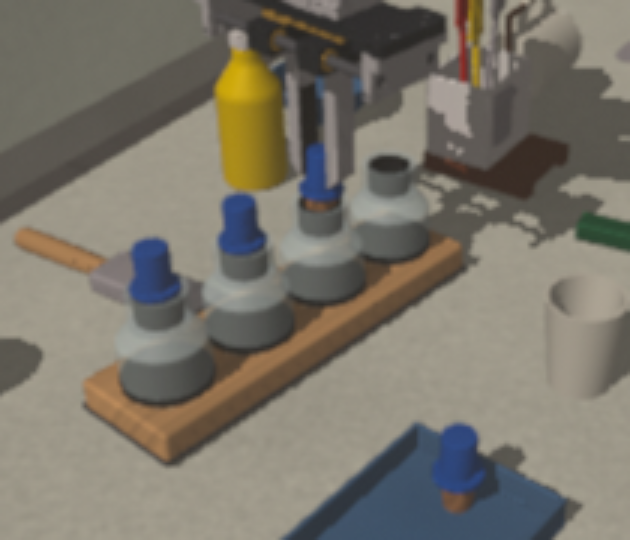

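Stopper A stands upright in the tray, bottle A is home, and B's cork is emerging. I keep rocking.

apply_moves(moves="1.5 1.3 0 -0.1 0;1.5 1.3 0 -0.15 0;1.5 0 0 -0.3 0;1.5 0 0 -0.35 0;1.5 1.3 0 -0.5 0;1.5 1.3 0 -0.55 0;1.5 0 0 -0.7 0;1.5 0 0 -0.75 0")

```text
time_s: 11.2
eef_pos: [0.6289, 0.0219, 0.3299]
eef_rot: [-0.002, 0.765, 0.644, 0.005]
wrist_force: [1.4, 2.2, -1.0]
opening: 0.0237
```

apply_moves(moves="1.5 1.3 0 -0.1 0;1.5 1.2 0 -0.2 0;1.5 0.1 0 -0.4 0;1.5 0.7 0 -0.7 0;1.5 0.7 0 -1.2 0;1.5 0.7 0 -2.2 0;1.5 0.7 0 -4 0;1.5 0.7 0 -7 0")

```text
time_s: 12.0
eef_pos: [0.6296, 0.028, 0.3999]
eef_rot: [-0.003, 0.765, 0.644, 0.004]
wrist_force: [0.4, 0.1, 0.4]
opening: 0.0235
```

```bash
python3 -c "
from h import *
plan(.440,.2,.36,80.1)"
```

```text
now [0.6296 0.028  0.3999] yaw 80.1 t 12.0 F [0.4 0.1 0.4] op 0.0235 -> move [ 13.65 -21.63   4.11] turn 0.0
```

apply_moves(moves="1.5 1 -4.5 0 0;1.5 4 -9 0 0;1.5 7 -13 2 0;1.5 10 -17 4 0;1.5 13 -20.6 4 0;1.5 13.6 -21.6 6 0;1.5 13.6 -21.6 8 0;1.5 13.6 -21.6 8 0")

```text
time_s: 12.8
eef_pos: [0.4398, 0.2002, 0.32]
eef_rot: [-0.003, 0.765, 0.644, 0.003]
wrist_force: [-0.1, -0.3, -0.1]
opening: 0.0233
```

```bash
python3 -c "
from h import *
plan(.44,.2,.242,80.1)"
```

```text
now [0.4398 0.2002 0.32  ] yaw 80.2 t 12.8 F [-0.1 -0.3 -0.1] op 0.0233 -> move [-0.09  0.03  7.8 ] turn 0.1
```

apply_moves(moves="1.5 0 0 4 0;1.5 0 0 6.8 0;1.5 0 0 7.8 0;1.5 0 0 7.8 0;5 0 0 7.8 0;5 0 0 7.8 0;5 0 0 7.8 0;5 0 0 7.8 0")

```text
time_s: 13.6
eef_pos: [0.4399, 0.201, 0.2427]
eef_rot: [-0.003, 0.765, 0.644, 0.004]
wrist_force: [0.3, -0.1, 0.8]
opening: 0.0494
```

```bash
python3 -c "
from h import *
plan(.643,.1035,.375,80.1)"
```

```text
now [0.4399 0.201  0.2427] yaw 80.2 t 13.6 F [ 0.3 -0.1  0.8] op 0.0494 -> move [ -6.02  21.67 -13.29] turn 0.1
```

apply_moves(moves="5 0 0 -3 0;5 0 0 -8 0;5 -1 3 -12 0;5 -2 7.5 -13.3 0;5 -3 12 -13.3 0;5 -4.5 16.5 -13.3 0;5 -6 21 -13.3 0;5 -6 21.7 -13.3 0")

```text
time_s: 14.4
eef_pos: [0.646, 0.1008, 0.3741]
eef_rot: [-0.003, 0.766, 0.643, 0.003]
wrist_force: [-0.6, -1.2, 0.1]
opening: 0.0503
```

```bash
python3 -c "
from h import *
knobs('w3.png')
plan(.644,.1035,.315,80.1)"
```

```text
knob px [273. 130.] 657.9 178.7 [23. 23.]
knob px [273. 229.] 644.7 104.3 [23. 23.]
now [0.6452 0.102  0.3741] yaw 80.1 t 14.45 F [ 0.6 -0.2 -0.1] op 0.05 -> move [ 0.07 -0.14  5.91] turn -0.0
```

apply_moves(moves="5 0.1 -0.1 0 0;4.5 0.1 -0.1 3 0;4 0.1 -0.1 5.9 0;1.5 0.1 -0.1 5.9 0;1.5 0.1 -0.1 5.9 0;1.5 0.1 -0.1 5.9 0;1.5 0.1 -0.1 5.9 0;1.5 0.1 -0.1 5.9 0", force=25)

```text
time_s: 15.25
eef_pos: [0.6442, 0.1041, 0.3171]
eef_rot: [-0.003, 0.766, 0.643, 0.004]
wrist_force: [-5.6, 2.5, 6.3]
opening: 0.0236
```

apply_moves(moves="1.5 0.6 0 0 0;1.5 0.65 0 -0.05 0;1.5 -0.65 0 -0.15 0;1.5 -0.65 0 -0.2 0;1.5 0.65 0 -0.35 0;1.5 0.65 0 -0.4 0;1.5 -0.65 0 -0.5 0;1.5 -0.65 0 -0.55 0")

```text
time_s: 16.05
eef_pos: [0.643, 0.0972, 0.3234]
eef_rot: [-0.003, 0.766, 0.643, 0.005]
wrist_force: [0.9, 5.7, -4.6]
opening: 0.0232
```

```bash
python3 -c "
from h import *
plan(.644,.1039,.40,80.1)"
```

```text
now [0.643  0.0972 0.3234] yaw 80.1 t 16.05 F [ 0.9  5.7 -4.6] op 0.0232 -> move [ 0.77 -0.01 -7.65] turn -0.0
```

Same signature as B, so I continue the same way.

apply_moves(moves="1.5 1.4 0 -0.1 0;1.5 1.4 0 -0.15 0;1.5 0.1 0 -0.3 0;1.5 0.1 0 -0.35 0;1.5 1.4 0 -0.5 0;1.5 1.4 0 -0.55 0;1.5 0.1 0 -0.7 0;1.5 0.1 0 -0.75 0")

```text
time_s: 16.85
eef_pos: [0.643, 0.0973, 0.3311]
eef_rot: [-0.004, 0.766, 0.643, 0.006]
wrist_force: [0.9, 2.4, -1.4]
opening: 0.0236
```

```bash
python3 -c "
from h import *
snap('side','s4.png')
im=cv2.imread('pics/s4.png')[120:360,130:340];cv2.imwrite('pics/s4c.png',cv2.resize(im,None,fx=2.5,fy=2.5))
plan(.644,.1039,.40,80.1)"
```

```text
now [0.6431 0.0976 0.3311] yaw 80.0 t 16.9 F [-0.3  2.3 -1.1] op 0.0237 -> move [ 0.72 -0.01 -6.89] turn -0.1
```

View pics/s4c.png

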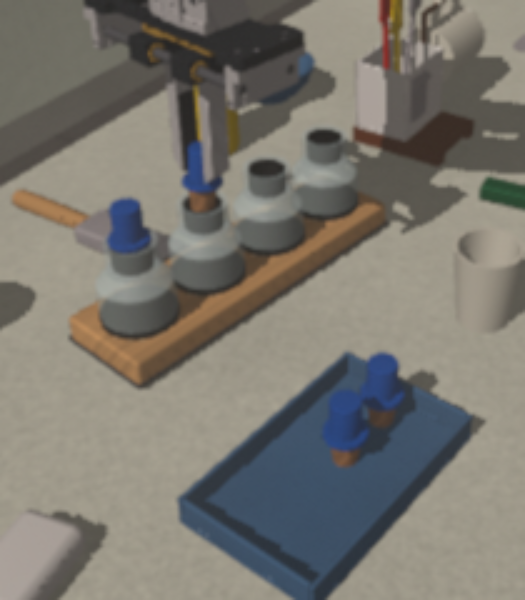

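C's stopper is well up and its bottle is home. A and B stand in the tray. I lift C out.

apply_moves(moves="1.5 1.3 0 -0.1 0;1.5 1.2 0 -0.2 0;1.5 0.1 0 -0.4 0;1.5 0.7 0 -0.7 0;1.5 0.7 0 -1.2 0;1.5 0.7 0 -2.2 0;1.5 0.7 0 -4 0;1.5 0.7 0 -7 0")

```text
time_s: 17.7
eef_pos: [0.6439, 0.1036, 0.401]
eef_rot: [-0.004, 0.766, 0.643, 0.004]
wrist_force: [0.0, -0.6, -0.8]
opening: 0.0229
```

```bash
python3 -c "
from h import *
plan(.444,.244,.32,80.1)"
```

```text
now [0.6439 0.1036 0.401 ] yaw 80.0 t 17.7 F [ 0.  -0.6 -0.8] op 0.0229 -> move [ 10.27 -22.12   8.24] turn -0.1
```

apply_moves(moves="1.5 0 -4.5 0 0;1.5 1 -9 0 0;1.5 4 -13 2 0;1.5 7 -17 4 0;1.5 9.5 -20.6 4 0;1.5 10.3 -22.1 6 0;1.5 10.3 -22.1 8.2 0;1.5 10.3 -22.1 8.2 0")

```text
time_s: 18.5
eef_pos: [0.4436, 0.2446, 0.3191]
eef_rot: [-0.005, 0.766, 0.643, 0.003]
wrist_force: [-0.3, 0.7, -0.3]
opening: 0.0235
```

```bash
python3 -c "
from h import *
plan(.444,.245,.242,80.1)"
```

```text
now [0.4436 0.2446 0.3191] yaw 80.1 t 18.5 F [-0.3  0.7 -0.3] op 0.0235 -> move [-0.03  0.06  7.71] turn -0.0
```

apply_moves(moves="1.5 0 0 4 0;1.5 0 0 6.8 0;1.5 0 0 7.7 0;1.5 0 0 7.7 0;5 0 0 7.7 0;5 0 0 7.7 0;5 0 0 7.7 0;5 0 0 7.7 0")

```text
time_s: 19.3
eef_pos: [0.4436, 0.2454, 0.2428]
eef_rot: [-0.004, 0.766, 0.643, 0.004]
wrist_force: [0.2, -0.5, 0.6]
opening: 0.0493
```

```bash
python3 -c "
from h import *
plan(.657,.1787,.375,80.1)"
```

```text
now [0.4436 0.2454 0.2428] yaw 80.1 t 19.3 F [ 0.2 -0.5  0.6] op 0.0493 -> move [ -2.76  22.14 -13.3 ] turn -0.0
```

apply_moves(moves="5 0 0 -3 0;5 0 0 -8 0;5 -1 3 -12 0;5 -1.5 7.5 -13.3 0;5 -2 12.4 -13.3 0;5 -2.8 17.2 -13.3 0;5 -2.8 22 -13.3 0;5 -2.8 22.1 -13.3 0")

```text
time_s: 20.1
eef_pos: [0.6602, 0.1764, 0.3725]
eef_rot: [-0.005, 0.766, 0.642, 0.003]
wrist_force: [-1.0, -0.6, -1.1]
opening: 0.05
```

```bash
python3 -c "
from h import *
knobs('w4.png')
plan(.6573,.1785,.315,80.1)"
```

```text
knob px [273. 231.] 657.9 179.1 [23. 23.]
now [0.6583 0.1773 0.3731] yaw 80.0 t 20.15 F [ 0.8 -0.8 -0.8] op 0.05 -> move [ 0.04 -0.09  5.81] turn -0.1
```

apply_moves(moves="5 0.1 -0.1 0 0;4.5 0.1 -0.1 3 0;4 0.1 -0.1 5.8 0;1.5 0.1 -0.1 5.8 0;1.5 0.1 -0.1 5.8 0;1.5 0.1 -0.1 5.8 0;1.5 0.1 -0.1 5.8 0;1.5 0.1 -0.1 5.8 0", force=25)

```text
time_s: 20.95
eef_pos: [0.6573, 0.1793, 0.3173]
eef_rot: [-0.004, 0.766, 0.643, 0.004]
wrist_force: [-2.5, 0.6, 8.2]
opening: 0.0233
```

apply_moves(moves="1.5 0.6 0 0 0;1.5 0.65 0 -0.05 0;1.5 -0.65 0 -0.15 0;1.5 -0.65 0 -0.2 0;1.5 0.65 0 -0.35 0;1.5 0.65 0 -0.4 0;1.5 -0.65 0 -0.5 0;1.5 -0.65 0 -0.55 0")

```text
time_s: 21.75
eef_pos: [0.656, 0.1725, 0.3234]
eef_rot: [-0.005, 0.766, 0.643, 0.005]
wrist_force: [2.4, 5.4, -4.2]
opening: 0.0236
```

```bash
python3 -c "
from h import *
plan(.6573,.1785,.40,80.1)"
```

```text
now [0.656  0.1725 0.3234] yaw 80.0 t 21.75 F [ 2.4  5.4 -4.2] op 0.0236 -> move [ 0.72  0.01 -7.66] turn -0.1
```

apply_moves(moves="1.5 1.3 0 -0.1 0;1.5 1.3 0 -0.15 0;1.5 0 0 -0.3 0;1.5 0 0 -0.35 0;1.5 1.3 0 -0.5 0;1.5 1.3 0 -0.55 0;1.5 0 0 -0.7 0;1.5 0 0 -0.75 0")

```text
time_s: 22.55
eef_pos: [0.6559, 0.1716, 0.331]
eef_rot: [-0.005, 0.766, 0.642, 0.005]
wrist_force: [0.0, 2.5, -1.7]
opening: 0.0234
```

```bash
python3 -c "
from h import *
plan(.6573,.1785,.40,80.1)"
```

```text
now [0.6559 0.1716 0.331 ] yaw 80.0 t 22.55 F [ 0.   2.5 -1.7] op 0.0234 -> move [ 0.81  0.01 -6.89] turn -0.1
```

apply_moves(moves="1.5 1.3 0 -0.1 0;1.5 1.2 0 -0.2 0;1.5 0.1 0 -0.4 0;1.5 0.7 0 -0.7 0;1.5 0.7 0 -1.2 0;1.5 0.7 0 -2.2 0;1.5 0.7 0 -4 0;1.5 0.7 0 -7 0")

```text
time_s: 23.35
eef_pos: [0.6569, 0.1775, 0.4009]
eef_rot: [-0.006, 0.766, 0.642, 0.004]
wrist_force: [0.8, -0.6, -0.5]
opening: 0.0233
```

```bash
python3 -c "
from h import *
plan(.449,.286,.32,80.1)"
```

```text
now [0.6569 0.1775 0.4009] yaw 80.0 t 23.35 F [ 0.8 -0.6 -0.5] op 0.0233 -> move [  6.95 -22.34   8.26] turn -0.1
```

apply_moves(moves="1.5 0 -4.5 0 0;1.5 1 -9 0 0;1.5 3 -13.5 2 0;1.5 5 -18 4 0;1.5 6.5 -21.6 4 0;1.5 6.9 -22.3 6 0;1.5 6.9 -22.3 8.2 0;1.5 6.9 -22.3 8.2 0")

```text
time_s: 24.15
eef_pos: [0.4488, 0.2855, 0.3192]
eef_rot: [-0.006, 0.766, 0.643, 0.003]
wrist_force: [0.6, 0.1, 0.0]
opening: 0.0236
```

```bash
python3 -c "
from h import *
plan(.449,.286,.242,80.1)"
```

```text
now [0.4488 0.2855 0.3192] yaw 80.0 t 24.15 F [0.6 0.1 0. ] op 0.0236 -> move [-0.04  0.06  7.72] turn -0.1
```

apply_moves(moves="1.5 0 0 4 0;1.5 0 0 6.8 0;1.5 0 0 7.7 0;1.5 0 0 7.7 0;5 0 0 7.7 0;5 0 0 7.7 0;5 0 0 7.7 0;5 0 0 7.7 0")

```text
time_s: 24.95
eef_pos: [0.4486, 0.2865, 0.243]
eef_rot: [-0.006, 0.766, 0.643, 0.003]
wrist_force: [0.5, 0.2, -0.0]
opening: 0.0487
```

apply_moves(moves="5 0 0 -3 0;5 0 0 -8 0;5 0 0 -13 0;5 -5 0 -16 0;5 -10 0 -16 0;5 -15 0 -16 0;5 -20 0 -16 0;5 -25 0 -16 0")

```text
time_s: 25.75
eef_pos: [0.4059, 0.0439, 0.4004]
eef_rot: [-0.005, 0.766, 0.643, 0.004]
wrist_force: [1.6, -0.1, 0.3]
opening: 0.0502
```

```bash
python3 -c "
from h import *
im,d,K,T=snap('top','t5.png');np.savez('t5.npz',im=im,d=d,K=K,T=T)
plan(.449,.286,.242,80.1)"
```

```text
now [0.4052 0.0388 0.4002] yaw 79.8 t 25.8 F [ 0.6 -2.1  1.3] op 0.0501 -> move [2.494e+01 1.000e-02 1.610e+01] turn -0.3
```

View pics/t5.png

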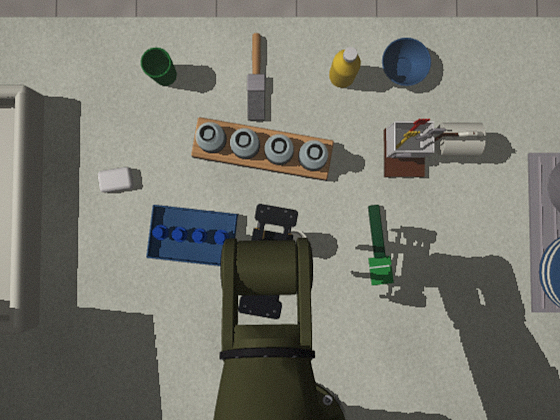

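All four stoppers stand in the tray, around (158–218, 235), and the bottle mouths are open at rest. The scraper is still at (377,240). Next I measure the scraper and the slot.

Run:
```python
from h import *
z=np.load('top0.npz');im,d,K,T=[z[k] for k in('im','d','K','T')]
P=cloud(d,K,T);X,Y,Z=P[...,0],P[...,1],P[...,2]
z5=np.load('t5.npz');im5=z5['im'];P5=cloud(z5['d'],z5['K'],z5['T'])
hsv=cv2.cvtColor(im5,cv2.COLOR_RGB2HSV)
reg=(P5[...,1]<-.1)&(P5[...,1]>-.3)&(P5[...,0]<.52)&(P5[...,0]>.3)&(P5[...,2]<.04)
G=reg&(mask(im5,(45,80,20),(85,255,255))>0)
H=G&(P5[...,2]>.012);Bl=G&(P5[...,2]<.010)
for n,m in(('handle',H),('blade',Bl)):
    m=cv2.morphologyEx(m.astype(np.uint8),cv2.MORPH_OPEN,np.ones((3,3)))>0
    print(n,m.sum(),cv2.minAreaRect(P5[m][:,:2].astype(np.float32)*1000),np.median(P5[m][:,2]))
# foot: top surface
R=(mask(im,(0,90,20),(14,255,255))>0)&(abs(Z-.018)<.006)&(Y<-.18)&(Y>-.36)&(X>.54)&(X<.66)
vs,us=np.nonzero(R); q=np.array([ray(u,v,.018,K,T) for u,v in zip(us,vs)])
print('foot',R.sum(),cv2.minAreaRect(q[:,:2].astype(np.float32)*1000))
# front edge per column
e=[]
for u in np.unique(us):
    v=vs[us==u].max(); e.append(ray(u,v+.5,.018,K,T)[:2])
e=np.array(e);print((e[::6]*1000).round(0).tolist())
im2=cv2.imread('pics/s3.png')[130:230,250:410];cv2.imwrite('pics/slot.png',cv2.resize(im2,None,fx=5,fy=5,interpolation=cv2.INTER_CUBIC))
```

```text
handle 506 ((450.04376220703125, -191.37112426757812), (118.53772735595703, 24.28697395324707), 7.003183364868164) 0.01773444302492211
blade 526 ((362.8135681152344, -202.3672332763672), (60.12251663208008, 50.478214263916016), 6.15245246887207) 0.0036127965019598918
foot 686 ((616.4163208007812, -255.4136199951172), (87.74024200439453, 83.84569549560547), 89.41788482666016)
[[574.0, -211.0], [574.0, -225.0], [574.0, -238.0], [574.0, -252.0], [576.0, -265.0], [574.0, -279.0], [574.0, -292.0]]
```

View pics/slot.png

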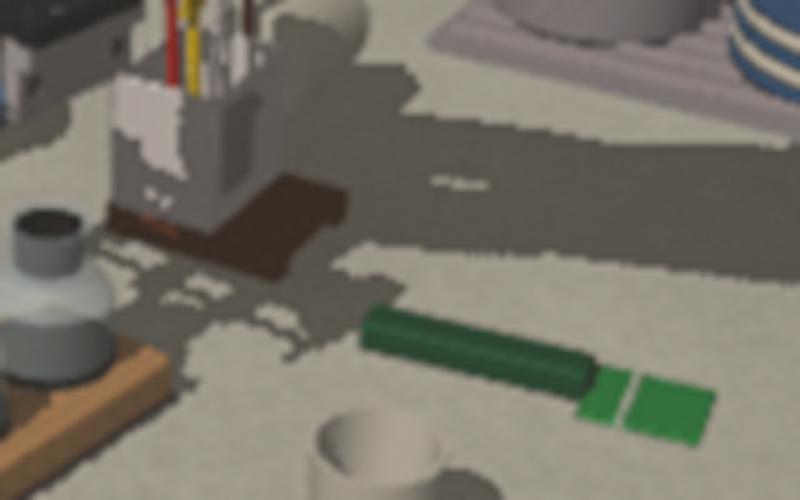

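The foot's front edge is straight at x≈0.574, centred at y≈-0.255, and faces -x. The scraper lies at (0.450,-0.191) with its blade pointing at about 187°. Now I move above it.

```bash
python3 -c "
from h import *
plan(.45,-.1914,.29,7)"
```

```text
now [0.4052 0.0388 0.4002] yaw 79.8 t 25.8 F [ 0.6 -2.1  1.3] op 0.0501 -> move [-21.98   8.53  10.75] turn 72.8
```

apply_moves(moves="5 -5 2 0 8.5;5 -10 4 0 17;5 -15 6 3 25.5;5 -20 8 6 34;5 -22 8.5 9 42.5;5 -22 8.5 10 51;5 -22 8.5 10 59.5;5 -22 8.5 10 68")

```text
time_s: 26.6
eef_pos: [0.4496, -0.1922, 0.2968]
eef_rot: [-0.006, 0.995, 0.099, -0.001]
wrist_force: [-0.0, -0.2, 0.8]
opening: 0.0499
```

```bash
cat >> h.py <<'E'
def scraper(cam,fn=None):
    im,d,K,T=snap(cam,fn);P=cloud(d,K,T)
    reg=(P[...,1]<0)&(P[...,1]>-.4)&(P[...,0]<.62)&(P[...,0]>.25)&(P[...,2]<.04)&(mask(im,(45,80,20),(85,255,255))>0)
    for n,m in(('handle',reg&(P[...,2]>.012)),('blade',reg&(P[...,2]<.010)&(P[...,2]>-.005))):
        m=cv2.morphologyEx(m.astype(np.uint8),cv2.MORPH_OPEN,np.ones((3,3)))>0
        if m.sum()>20:
            c,r,a=cv2.minAreaRect(P[m][:,:2].astype(np.float32)*1000);print(n,m.sum(),np.round(c,1),np.round(r,1),round(a,1),np.median(P[m][:,2]).round(4))
E
python3 -c "
from h import *
scraper('wrist','w5.png');scraper('top')
plan(.45,-.1914,.202,7)"
```

```text
handle 3153 [ 452.2 -190.9] [119.   23.3] 6.8 0.019
blade 2179 [ 364.5 -201.9] [62.  49.7] 6.2 0.0051
handle 119 [ 495.1 -186. ] [29.3 23.5] 0.2 0.0174
now [ 0.4497 -0.1917  0.2976] yaw 11.6 t 26.7 F [0.1 0.6 0.4] op 0.0495 -> move [0.04 0.09 9.55] turn 4.6
```

View pics/w5.png

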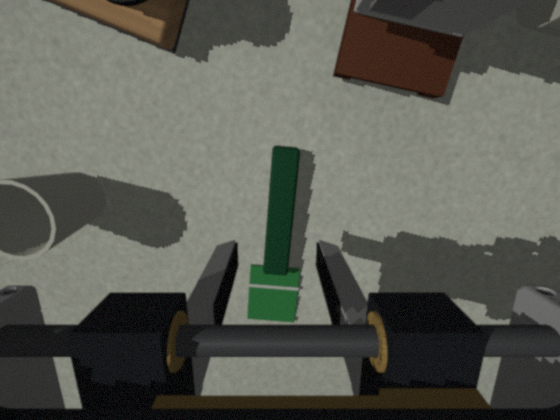

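The handle lies between the fingers at (283,210), and the foot's front edge runs (335,75)–(443,97). I descend and grip.

apply_moves(moves="5 0.1 0.1 3 4.6;5 0.1 0.1 7 4.6;5 0.1 0.1 9.5 4.6;5 0.1 0.1 9.5 4.6;1.5 0.1 0.1 9.5 4.6;1.5 0.1 0.1 9.5 4.6;1.5 0.1 0.1 9.5 4.6;1.5 0.1 0.1 9.5 4.6", force=45)

```text
time_s: 27.5
eef_pos: [0.4508, -0.1915, 0.203]
eef_rot: [-0.006, 0.998, 0.062, -0.0]
wrist_force: [-0.7, 1.5, 2.1]
opening: 0.0234
```

```bash
python3 -c "
from h import *
plan(.44,-.255,.25,179.4)"
```

```text
now [ 0.4508 -0.1915  0.203 ] yaw 7.1 t 27.5 F [-0.7  1.5  2.1] op 0.0234 -> move [-1.86  6.12 -4.77] turn -172.3
```

apply_moves(moves="1.5 0 0 -1.5 0;1.5 0 0 -4 0;1.5 0 0 -5 -8;1.5 -1 2 -5 -16;1.5 -2 4 -5 -24;1.5 -3.4 6 -5 -32;1.5 -3.4 6 -5 -40;1.5 -3.4 6 -5 -48")

```text
time_s: 28.3
eef_pos: [0.4241, -0.2563, 0.2524]
eef_rot: [-0.005, 0.885, 0.465, 0.002]
wrist_force: [1.2, -0.6, -1.2]
opening: 0.0235
```

apply_moves(moves="1.5 0 0 0 -8;1.5 0 0 0 -16;1.5 0 0 0 -24;1.5 0 0 0 -32;1.5 0 0 0 -40;1.5 0 0 0 -48;1.5 0 0 0 -56;1.5 0 0 0 -64")

```text
time_s: 29.1
eef_pos: [0.424, -0.2562, 0.2525]
eef_rot: [-0.003, 0.502, 0.865, 0.004]
wrist_force: [0.3, 0.2, -1.1]
opening: 0.0236
```

```bash
python3 -c "
from h import *
plan(.424,-.255,.25,179.4)"
```

```text
now [ 0.424  -0.2562  0.2525] yaw 119.8 t 29.1 F [ 0.3  0.2 -1.1] op 0.0236 -> move [0.1  0.06 0.25] turn -59.6
```

apply_moves(moves="1.5 0 0 0 -8;1.5 0.1 0 0 -16;1.5 0.1 0.1 0 -24;1.5 0.1 0.1 0 -32;1.5 0.1 0.1 0 -40;1.5 0.1 0.1 0 -48;1.5 0.1 0.1 0 -56;1.5 0.1 0.1 0 -59.6")

```text
time_s: 29.9
eef_pos: [0.4243, -0.2548, 0.2526]
eef_rot: [-0.001, 0.003, 1.0, 0.006]
wrist_force: [0.5, 0.2, -1.0]
opening: 0.0236
```

Run:
```python
from h import *
plan(.424,-.255,.203,179.4)
im,d,K,T=snap('top','t6.png')
G=(mask(im,(45,80,20),(85,255,255))>0); vs,us=np.nonzero(G)
for zz,lo in((.055,.0),):
    q=np.array([ray(u,v,zz,K,T) for u,v in zip(us,vs)]);m=(q[:,0]>.3)&(q[:,0]<.6)&(q[:,1]<-.1)
    print(m.sum(),cv2.minAreaRect(q[m][:,:2].astype(np.float32)*1000),q[m].min(0),q[m].max(0))
c=cv2.imread('pics/t6.png')[100:300,300:500];cv2.imwrite('pics/t6c.png',cv2.resize(c,None,fx=3,fy=3))
```

```text
now [ 0.4243 -0.2548  0.2526] yaw 179.7 t 29.9 F [ 0.5  0.2 -1. ] op 0.0236 -> move [ 0.03 -0.07  4.96] turn 0.3
758 ((423.4958801269531, -314.5880432128906), (287.96051025390625, 129.86489868164062), 46.57796096801758) [ 0.30352631 -0.40939254  0.055     ] [ 0.54279725 -0.228594    0.055     ]
```

View pics/t6c.png

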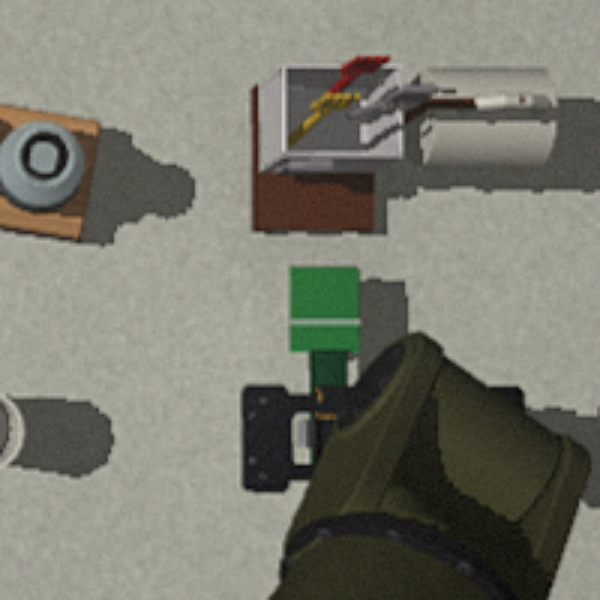

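The blade is square to the foot and centred on it: blade at crop u≈325, foot at u≈313, which match once parallax is taken out. I lower it to the worktop and measure the line.

apply_moves(moves="1.5 0 -0.1 2 0;1.5 0 -0.1 4 0;1.5 0 -0.1 4.7 0;1.5 0 -0.1 4.9 0;1.5 0 -0.1 4.9 0")

```text
time_s: 30.45
eef_pos: [0.4244, -0.2553, 0.2041]
eef_rot: [-0.001, 0.002, 1.0, 0.005]
wrist_force: [-0.1, -0.9, -0.7]
opening: 0.0236
```

```bash
cat > meas.py <<'E'
from h import *
def line(fn):
    im,d,K,T=snap('top',fn);P=cloud(d,K,T)
    L=(mask(im,(45,90,60),(85,255,255))>0)&(P[...,0]>.45)&(P[...,1]<-.2)&(P[...,1]>-.32)
    vs,us=np.nonzero(L);q=np.array([ray(u,v,.004,K,T) for u,v in zip(us,vs)])
    print('blade x',q[:,0].min().round(4),q[:,0].max().round(4),'y',q[:,1].min().round(4),q[:,1].max().round(4),'z med',np.median(P[L][:,2]).round(4))
    hs=cv2.cvtColor(im,cv2.COLOR_RGB2HSV)
    u0=int(np.median(us))
    # white line: low saturation row between green rows
    sat=hs[...,1][:,u0-6:u0+7].mean(1); r=np.arange(vs.min()+1,vs.max())
    v=r[np.argmin(sat[r])]; w=np.clip(sat[[v-4,v+4]].mean()-sat[v-2:v+3],0,None); vc=(w*np.arange(v-2,v+3)).sum()/w.sum()
    print('line px',u0,vc.round(2),ray(u0,vc,.004,K,T).round(4),'min sat',sat[v].round())
    # foot front edge near u0 on top face
    R=(mask(im,(0,90,20),(14,255,255))>0)&(abs(P[...,2]-.018)<.008)&(P[...,0]>.54)&(P[...,1]<-.18)&(P[...,1]>-.34)
    fv,fu=np.nonzero(R); e=[fv[fu==u].max()+.5 for u in np.unique(fu)]
    a,b=ray(fu.min()-.5,np.median(e),.018,K,T),ray(fu.max()+.5,np.median(e),.018,K,T)
    print('foot edge row',np.median(e),a.round(4),b.round(4))
E
python3 -c "
from meas import *
line('t7.png')
plan(.494,-.2555,.203,179.6)"
```

```text
blade x 0.4604 0.5421 y -0.2773 -0.2292 z med 0.0054
line px 403 207.54 [ 0.5045 -0.2541  0.004 ] min sat 13.0
foot edge row 176.5 [ 0.5738 -0.2077  0.018 ] [ 0.5738 -0.2999  0.018 ]
now [ 0.4245 -0.2554  0.2043] yaw 179.8 t 30.5 F [-0.  -0.4 -1.8] op 0.0237 -> move [-6.95  0.01  0.12] turn 0.2
```

apply_moves(moves="1.5 -1.2 0 0.05 0;1.5 -2.4 0 0.05 0;1.5 -3.6 0 0.05 0;1.5 -4.8 0 0.05 0;1.5 -5.6 0 0.05 0;1.5 -5.6 0 0.05 0")

```text
time_s: 31.1
eef_pos: [0.4815, -0.2554, 0.2037]
eef_rot: [-0.0, 0.002, 1.0, 0.005]
wrist_force: [-0.4, 1.2, -1.1]
opening: 0.0235
```

```bash
python3 -c "
from meas import *
line('t8.png')
plan(.494,-.2555,.203,179.6)"
```

```text
blade x 0.5239 0.5741 y -0.2777 -0.2296 z med 0.005
line px 403 182.55 [ 0.5614 -0.2548  0.004 ] min sat 14.0
foot edge row 176.5 [ 0.5738 -0.2077  0.018 ] [ 0.5738 -0.2999  0.018 ]
now [ 0.4809 -0.2554  0.2036] yaw 179.8 t 31.15 F [-0.7 -0.1 -0.2] op 0.0236 -> move [-1.31 -0.    0.06] turn 0.2
```

apply_moves(moves="1.5 -0.6 0 0.05 0;1.5 -1.1 0 0.05 0;1.5 -1.25 0 0.05 0;1.5 -1.25 0 0.05 0;1.5 -1.25 0 0.05 0")

```text
time_s: 31.65
eef_pos: [0.4934, -0.2555, 0.2033]
eef_rot: [0.0, 0.002, 1.0, 0.005]
wrist_force: [0.0, -0.2, 2.9]
opening: 0.0233
```

```bash
python3 -c "
from meas import *
line('t9.png')
c=cv2.imread('pics/t9.png')[140:240,350:460];cv2.imwrite('pics/t9c.png',cv2.resize(c,None,fx=6,fy=6,interpolation=cv2.INTER_CUBIC))
plan(.494,-.2555,.203,179.6)"
```

```text
blade x 0.5376 0.5695 y -0.2777 -0.2297 z med 0.0051
line px 403 nan [nan nan nan] min sat 109.0
foot edge row 176.5 [ 0.5738 -0.2077  0.018 ] [ 0.5738 -0.2999  0.018 ]
now [ 0.4934 -0.2555  0.2033] yaw 179.8 t 31.7 F [ 1.3 -0.4  2.7] op 0.0234 -> move [-0.06  0.    0.03] turn 0.2meas.py:11: RuntimeWarning: invalid value encountered in scalar divide
  v=r[np.argmin(sat[r])]; w=np.clip(sat[[v-4,v+4]].mean()-sat[v-2:v+3],0,None); vc=(w*np.arange(v-2,v+3)).sum()/w.sum()
```

View pics/t9c.png

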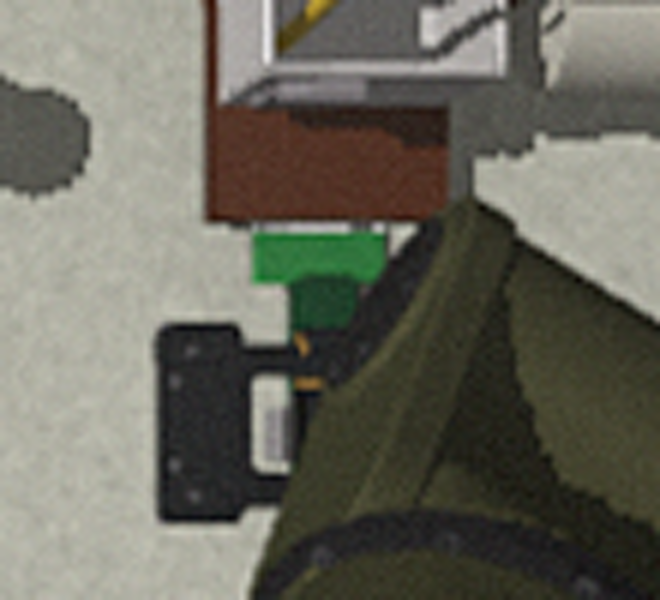

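The line now sits right at the foot's edge: a grey strip just outside it in the crop, predicted at x≈0.5735 against the mouth at 0.574. I release straight up and retreat.

apply_moves(moves="1.5 0 0 0 0;5 0 0 0 0;5 0 0 0 0;5 0 0 0 0;5 0 0 0 0;5 0 0 -1 0;5 0 0 -4 0;5 0 0 -8 0")

```text
time_s: 32.5
eef_pos: [0.4931, -0.2562, 0.2836]
eef_rot: [-0.001, 0.002, 1.0, 0.006]
wrist_force: [0.2, 0.2, 0.5]
opening: 0.0503
```

apply_moves(moves="5 0 0 -5 0;5 0 0 -10 0;5 4 4 -14 0;5 8 8 -16 0;5 12 12 -16 0;5 14 15 -16 0;5 14 15 -16 0")

```text
time_s: 33.2
eef_pos: [0.3515, -0.1054, 0.4469]
eef_rot: [-0.0, 0.001, 1.0, 0.006]
wrist_force: [-0.5, -1.0, -0.4]
opening: 0.0501
```

Run:
```python
from meas import *
snap('side','s10.png'); line('t10.png'); scraper('top')
c=cv2.imread('pics/t10.png')[100:290,130:470];cv2.imwrite('pics/t10c.png',cv2.resize(c,None,fx=2.3,fy=2.3,interpolation=cv2.INTER_CUBIC))
im,d,K,T=snap('top');P=cloud(d,K,T);m=(mask(im,(105,150,30),(125,255,255))>0)&(P[...,2]>.045)&(P[...,0]<.55)&(P[...,1]>.1)
n,l,s,cc=cv2.connectedComponentsWithStats(m.astype(np.uint8))
A=np.array([[.994,-.11],[.11,.994]])
for i in range(1,n):
    if s[i,4]>30: print('stopper in tray frame',(A@(P[l==i].mean(0)[:2]-[.442,.222])).round(3),P[l==i][:,2].max().round(3))
plan(0.4,-.3,.4)
```

```text
blade x 0.4513 0.5695 y -0.2777 -0.2297 z med 0.0163
line px 403 195.12 [ 0.5327 -0.2545  0.004 ] min sat 97.0
foot edge row 176.5 [ 0.5738 -0.2077  0.018 ] [ 0.5738 -0.2999  0.018 ]
handle 543 [ 493.1 -253.2] [ 24.8 114.7] 89.8 0.0178
blade 176 [ 561.5 -253.6] [16.6 48.6] 0.3 0.0041
stopper in tray frame [-0.001  0.067] 0.067
stopper in tray frame [-0.001  0.024] 0.066
stopper in tray frame [ 0.001 -0.019] 0.066
stopper in tray frame [ 0.003 -0.067] 0.068
now [ 0.3539 -0.1075  0.4464] yaw 179.8 t 33.4 F [-0.3 -0.9  0.3] op 0.0497 -> move [ -4.67 -19.28   4.43] turn 0
```

View pics/t10c.png

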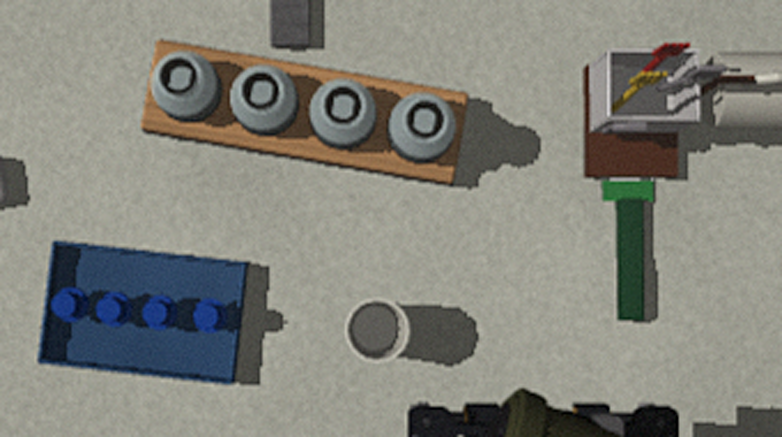

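Run:
```python
from meas import *
im,d,K,T=snap('top');P=cloud(d,K,T)
for x,y in((.617,-.046),(.630,.029),(.644,.104),(.657,.179)):
    m=np.hypot(P[...,0]-x,P[...,1]-y)<.026
    print('rim z',np.percentile(P[m][:,2],90).round(3),np.percentile(P[m][:,2],97).round(3))
scraper('top'); order.finish_job()
```

```text
rim z 0.106 0.107
rim z 0.106 0.107
rim z 0.106 0.107
rim z 0.106 0.107
handle 552 [ 493.1 -253.3] [114.8  24.1] 0.0 0.0176
blade 170 [ 561.5 -253.6] [16.5 49.2] 0.4 0.0038
the job is handed in; nothing more can be done
```

The job is handed in. All four stoppers were rocked out of their bottles and stand upright in the blue drip tray. The green scraper's blade is in the bracket's slot, and I let go of it.

The last checks before handing in:
- **Stoppers:** all four are inside the tray, within 3 mm of its centre line across and 67 mm along it. They stand upright, so their centres are about 33 mm above the tray's underside.
- **Bottles:** all four rims read 106–107 mm high, against 105 mm nominal, so they are home.
- **Scraper:** it lies flat, within about 1 mm of the slot's middle and about 0.5° of its direction. The white line works out to x ≈ 0.573 m, against 0.574 m for the slot's mouth. That comes from the gripper and handle positions, because the last direct line fit failed with the line right at the foot's edge; by eye it shows as a thin strip there.
- **Cup and robot:** the cup stands upright. The arm is clear of everything.

The soap was only partly in the last picture; in the last full top view, before the scraper was moved, it was where it started. I saw no knock to the scraper and no slackening of the grip. The run took about 33 s.

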